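Seat the heat-sink board in the open instrument

TASK

Two of the boards in the opened instrument stand proud with their ejector levers swung up. Seat the one with the finned metal heat sink by swinging both of its levers inward and down until they lie flat along its top edge; leave the other raised board, the one with the four round capacitors, as it is.

Things in the scene. Friction and masses are not known exactly. Their poses are not given: they have to be found in the camera images.
- sink_board_mid (a point): Board to seat: green, upright in one of 3 slots 75 mm apart, 172 mm long, 4 thick, finned aluminium heat sink (100 long, 26 deep) on its +x face, a lever at each end of the top edge. This point: midway between the lever pins, which lie at y = +85 (left) and -85 mm (right); y along the board, z up. 108 mm above the table when seated; starts 6-11 higher, right end raised 2-3 deg. Cage and rails are below 104 mm.
- sink_lever_left (a joint): Black ejector lever on the heat-sink board's +y end. Handle: bar 44 mm long from its pin, 16 wide, 9 thick (centred on the pin). rad: 0 = flat along the top edge, pointing to the board's middle (hard stop); 1.57 = upright; starts 1.0-1.4, leaning inward. Stiff: 3-4 N at 35 mm from the pin swings it about board x; it stays where left. Each rad it closes lowers the whole board about 5 mm.
- sink_lever_right (a joint): Black ejector lever on the heat-sink board's -y end. Handle: bar 44 mm long from its pin, 16 wide, 9 thick (centred on the pin). rad: 0 = flat along the top edge, pointing to the board's middle (hard stop); 1.57 = upright; starts 1.0-1.4, leaning inward. Stiff: 3-4 N at 35 mm from the pin swings it about board x; it stays where left. Each rad it closes lowers this end about 6 mm.
- caps_board_mid (a point): Bystander to leave as it is: a raised board of the same size with the same two levers, also swung up, but carrying four upright black round capacitors (22 mm across) instead of a heat sink. Point and axes as for the heat-sink board. The third board in the cage is fully seated, its levers flat.

How it is judged:
At the end, for the whole second after the job is handed in: Both levers of the heat-sink board lie flat (within 0.2 rad of fully in), the board is down to within 2.5 mm of its seated height, and the capacitor board is within 2 mm of where it started (value of joint each of sink_lever_left, sink_lever_right below 0.2 rad and height (world z) of sink_board_mid below 0.1105 m and distance of caps_board_mid from where it was at the start of the episode below 0.002 m); the robot touches nothing.
It fails at once if the raised capacitor board is pushed in or pulled out (moved more than 2 mm) (distance of caps_board_mid from where it was at the start of the episode above 0.002 m).
It also fails if it takes over 38 s, if anything falls off the work surface, if the arm or the gripper's body presses on something with over 40 N, if the wrist force passes 120 N, or if a joint passes its speed limit or range.

ROBOT

A 7-joint arm with a two-finger parallel gripper is mounted at the origin on the work surface. World frame = base frame: x ahead of the robot, y to its left, z up, the work surface at z = 0. Lengths are in m, angles in rad, forces in N, time in s.
With the tool pointing down it reaches from about 0.35 to 0.775 m from the base axis. Payload 3.1 kg.
Tool frame: the origin (TCP) lies at the very end of the fingers, on their centre line; the grasp point (between the pads) lies r.hold_point_z behind it (r.hold_point_z is the distance from the TCP to the grasp point, in m); z points along the fingers, y is the direction in which the jaws open and shut (so a half turn about z gives the same grasp; the last joint's range is limited). The gripper opens to 85 mm and grips with 20 to 120 N. Pads are 22 mm wide; open, the fingers measure 114 mm over their backs; the gripper's body (76 mm by 85 mm) begins 54 mm behind the grasp point. The pads swing forward as they close: fully open they stand 13 mm farther back than shut.
Start: joints at [-1.304, 0.311, 0.014, 1.512, -0.004, 1.319, -0.027], TCP at [0.167, 0.524, 0.231] pointing down, gripper open.
Joint ranges: [-2.7, 2.7], [-0.3, 1.91], [-1.27, 1.3], [0.12, 2.57], [-1.44, 4.58], [0.2, 2.03], [-3.05, 3.05]. Speed limits (rad/s): [2.79, 2.79, 3.14, 3.14, 3.14, 3.14, 3.14].

INTERFACE

Orientations are given as a rotation vector (axis times angle).
In Python, from cell import r gives the robot as it stands. The module is installed in compiled form; this text tells all that it offers.
- The arm moves only by the tool apply_moves, never from a script. Its argument "commands" is a list of rows, each an object of numbers: "tx", "ty", "tz": the shift along the tool's x, y, z in m; "yaw": the turn about the tool's z in degrees; "gripper": the gripper command: -1 is fully open, 1 is shut, values between are in proportion. In form: [{"tx": .., "ty": .., "tz": .., "yaw": .., "gripper": ..}, ...]. A call has 1 to 8 rows; each row shifts and turns the pose as measured when the row begins, along the tool's axes as they then stand; what a row does not reach is not made up. A row lasts 1/8 s, in which the tool goes at most 62.5 mm and 10.7 degrees, less where a joint would pass 70% of its speed; a pose out of reach is approached as far as the arm can. A call is refused whole if a number of a shift passes 0.0625 or a number of a turn 10.7, either way. A call with a gripper value outside its range is refused whole. The fingers move at their own pace and stop on an object; the grip force is fixed at half the most. Time passes only in rows, so rows that do not move let the fingers close. It gives the time, the measured TCP pose, the force and the opening at its end, in the units of the state.
- r.get_state(): the state, without advancing time (a new reading comes with each control period).
- r.read_camera(name): name is "side" or "top" or "wrist"; returns a dict with "color" (384x512x3 uint8, red, green, blue), "camera_matrix" (3x3 intrinsics, pixels), "D" ([k1, k2, p1, p2, k3] as OpenCV has them; the pictures are not rectified), "cam_to_world" (4x4, takes a point from camera to world coordinates); the wrist camera has in their place "hand_eye" (4x4, takes a point from camera to tool coordinates, whose origin is the TCP and whose axes are the flange's). Camera axes: x right, y down, z forward; pixel columns grow to the right and rows downward; lengths in m; the calibration is good to about 2 mm. A picture is of the moment at which its call begins: read the wrist's pose just before it. There is no depth.
- r.job_done(): hands the job in, once; it reports no verdict.
The state is a dict: "time_s": time; "qpos": joint angles; "qd": joint speeds; "joint_efforts": joint torques, N m; "ee_pos": TCP position; "eef_rot": TCP orientation; "force": force on the tool from outside, world axes, zero at the start; "wrist_torque": the same for the moment, N m; "grip_width": opening from 0.0 (shut) to 1.0 (fully open).
Only numpy, scipy, OpenCV 4.12 (cv2) and the standard library are available. Lean on these libraries where they do the work, as an engineer would, in place of code of your own. Each camera call takes 0.05 s, during which the arm holds its last target. There are 200 camera calls.

## Working session

There is one attempt and no reset: what is moved stays moved. The work goes in short steps, Python scripts to look and compute and a tool call to move; the robot and the scene stay as the last step left them, time stands still between calls to the robot, and variables do not carry over. Pictures are saved under pics/ and viewed, about 8 in all and at most 12, crops included, and the job is handed in when it is done.

Besides the shell and the picture viewer there is one more tool, called after "Emit:" as a command line: name --argument value ..., lists and objects as JSON in quotes. apply_moves: Moves the arm, as the interface text tells. Its arguments: {"type":"object","properties":{"commands":{"type":"array","items":{"type":"object","properties":{"tx":{"type":"number"},"ty":{"type":"number"},"tz":{"type":"number"},"yaw":{"type":"number"},"gripper":{"type":"number"}}}}},"required":["commands"]}

```bash
mkdir -p pics; python3 - <<'E'
from cell import r
import cv2,numpy as np
s=r.get_state();print({k:np.round(v,3) for k,v in s.items()}, r.hold_point_z)
for n in("top","side"):
    c=r.read_camera(n);cv2.imwrite(f"pics/{n}0.png",c["color"][...,::-1])
    np.savez(f"{n}0.npz",**c);print(n,c["camera_matrix"].round(1).tolist(),c["D"],c["cam_to_world"].round(3).tolist())
E
```

```text
{'time_s': np.float64(0.0), 'qpos': array([-1.304,  0.312,  0.014,  1.513, -0.004,  1.319, -0.027]), 'qd': array([-0.001,  0.   ,  0.   , -0.001,  0.   , -0.001,  0.   ]), 'joint_efforts': array([ 1.0000e-03, -3.7991e+01,  1.4600e-01, -2.3059e+01,  1.2000e-02,
        1.3000e-02,  0.0000e+00]), 'ee_pos': array([0.167, 0.523, 0.23 ]), 'eef_rot': array([-0.483, -3.104,  0.004]), 'force': array([-0.049, -0.455,  0.551]), 'wrist_torque': array([0.006, 0.043, 0.03 ]), 'grip_width': np.float64(0.996)} 0.0187
top [[464.1, 0.0, 247.2], [0.0, 464.1, 196.2], [0.0, 0.0, 1.0]] [0.00967777 0.         0.         0.         0.        ] [[0.018, -0.994, 0.107, 0.497], [-1.0, -0.016, 0.02, -0.001], [-0.018, -0.107, -0.994, 0.938], [0.0, 0.0, 0.0, 1.0]]
side [[381.4, 0.0, 256.3], [0.0, 381.4, 194.1], [0.0, 0.0, 1.0]] [-0.07853238  0.          0.          0.          0.        ] [[0.821, -0.375, 0.431, 0.313], [-0.571, -0.52, 0.635, -0.415], [-0.014, -0.767, -0.641, 0.567], [0.0, 0.0, 0.0, 1.0]]
```

View pics/top0.png

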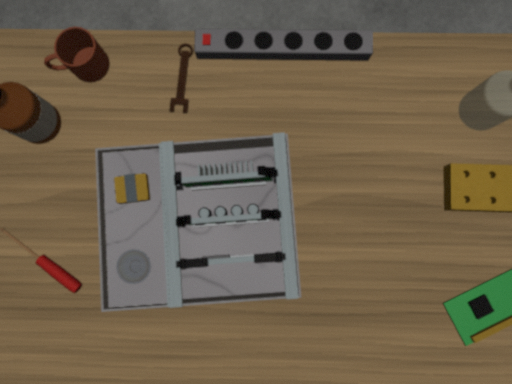

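View pics/side0.png

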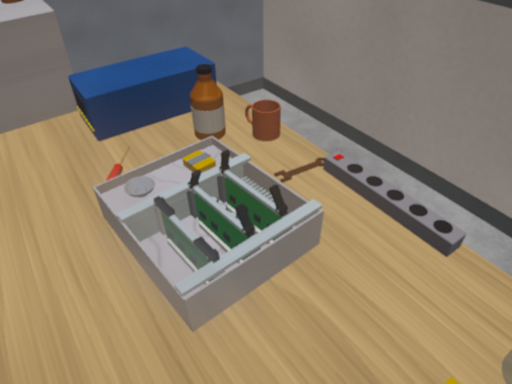

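```bash
python3 - <<'E'
import cv2,numpy as np
t=cv2.imread("pics/top0.png")[155:275,165:295];s=cv2.imread("pics/side0.png")[145:275,140:300]
a=cv2.resize(t,None,fx=5,fy=5,interpolation=2);b=cv2.resize(s,None,fx=4.6,fy=4.6,interpolation=2)
cv2.imwrite("pics/tc.png",np.clip(a*1.5,0,255));cv2.imwrite("pics/sc.png",np.clip(b*1.3,0,255))
E
```

```text
[ WARN:0@0.143] global loadsave.cpp:1063 imwrite_ Unsupported depth image for selected encoder is fallbacked to CV_8U.
```

View pics/tc.png

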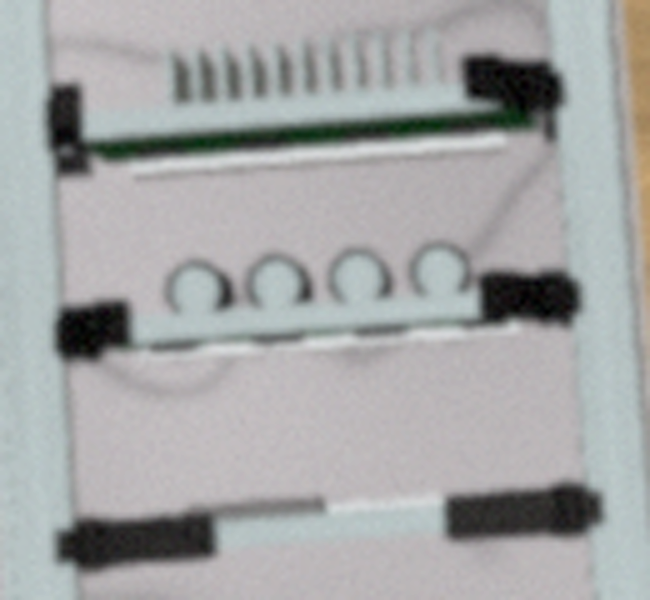

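View pics/sc.png

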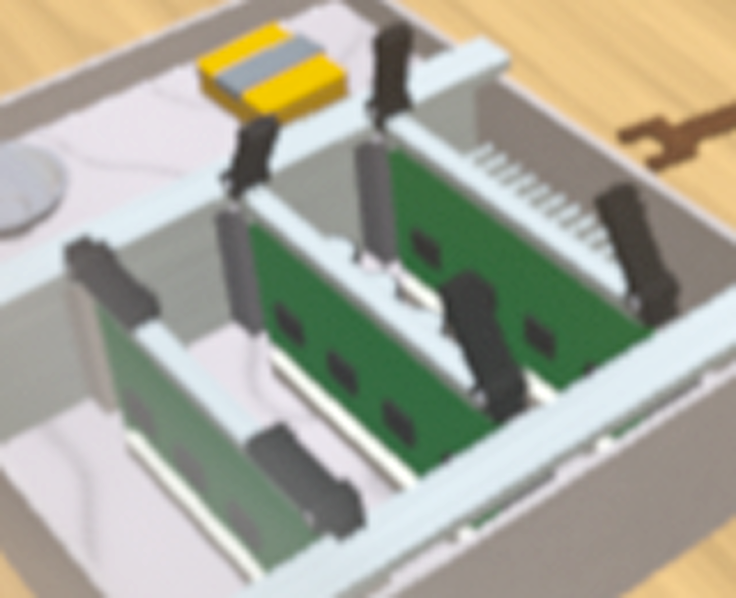

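```bash
cat > h.py <<'E'
import cv2,numpy as np
def ray(c,p):
    u=cv2.undistortPoints(np.array([[p]],float),c["camera_matrix"],c["D"])[0,0]
    T=c["cam_to_world"];d=T[:3,:3]@[u[0],u[1],1];return T[:3,3],d/np.linalg.norm(d)
def onz(c,p,z):
    o,d=ray(c,p);return o+d*(z-o[2])/d[2]
def tri(a,p,b,q):
    o1,d1=ray(a,p);o2,d2=ray(b,q)
    s=np.linalg.lstsq(np.c_[d1,-d2],o2-o1,rcond=None)[0]
    x,y=o1+s[0]*d1,o2+s[1]*d2;return (x+y)/2,np.linalg.norm(x-y)
E
python3 - <<'E'
from h import *
t=np.load("top0.npz");s=np.load("side0.npz")
T=lambda x,y:(165+x/5-.4,155+y/5-.4)
S=lambda x,y:(140+x/4.6-.4,145+y/4.6-.4)
P=lambda n,v:print(n,np.round(v,4))
P("strip L",onz(t,T(85,130),.113));P("strip R",onz(t,T(500,105),.119))
P("seated L",onz(t,T(70,545),.108));P("seated R",onz(t,T(590,508),.108))
for n,a,b in(("tipL",(65,92),(393,28)),("tipR",(480,75),(617,190)),("capsTipL",(120,315),(258,122)),("capsTipR",(492,290),(468,280)),("baseL",(70,145),(388,115)),("baseR",(545,100),(655,300))):
    v,e=tri(t,T(*a),s,S(*b));P(n,[*v,e])
E
```

```text
strip L [0.6119 0.134  0.113 ]
strip R [ 0.6223 -0.0151  0.119 ]
seated L [0.4637 0.1352 0.108 ]
seated R [ 0.4802 -0.0492  0.108 ]
tipL [0.6169 0.1352 0.1559 0.0045]
tipR [ 0.6267 -0.0073  0.1553  0.0008]
capsTipL [0.541  0.1146 0.1516 0.0048]
capsTipR [ 0.5546 -0.0131  0.1515  0.0016]
baseL [0.6082 0.1387 0.1111 0.0037]
baseR [ 0.6254 -0.0316  0.1179  0.002 ]
```

Emit:
apply_moves --commands '[{"yaw": -7.5,"gripper": 1},{"yaw": -7.5,"gripper": 1},{"yaw": -7.5,"gripper": 1},{"tx": -0.04,"ty": -0.035,"gripper": 1},{"tx": -0.04,"ty": -0.035,"gripper": 1},{"tx": -0.04,"ty": -0.035,"gripper": 1},{"tx": -0.04,"ty": -0.035,"gripper": 1},{"tx": -0.04,"ty": -0.035,"gripper": 1}]'

```text
$.commands[0]: bad value
```

```bash
cat > st.py <<'E'
from cell import r
import numpy as np
from scipy.spatial.transform import Rotation as R
s=r.get_state();p=s["ee_pos"];M=R.from_rotvec(s["eef_rot"]).as_matrix()
by=np.array([-.083,.9965,0]);bx=np.array([.9965,.083,0]);d=p-[.6195,.054,0]
print("t",s["time_s"],"p",p.round(4),"bx,s",(d@bx).round(4),(d@by).round(4),"F",s["force"].round(1),"w",s["grip_width"])
print("tooly err deg",np.degrees(np.arctan2(M[:,1]@bx,M[:,1]@by)).round(2),"tilt",M[:,2].round(3))
E
python3 st.py
```

```text
t 0.1 p [0.1669 0.5234 0.2303] bx,s -0.412 0.5053 F [-0.4  0.2 -0. ] w 1.0008250713300122
tooly err deg 22.45 tilt [-0.001 -0.002 -1.   ]
```

Emit:
apply_moves --commands '[{"tx": 0,"ty": 0,"tz": 0,"yaw": -7.5,"gripper": 1},{"tx": 0,"ty": 0,"tz": 0,"yaw": -7.5,"gripper": 1},{"tx": 0,"ty": 0,"tz": 0,"yaw": -7.5,"gripper": 1},{"tx": -0.04,"ty": -0.035,"tz": 0,"yaw": 0,"gripper": 1},{"tx": -0.04,"ty": -0.035,"tz": 0,"yaw": 0,"gripper": 1},{"tx": -0.04,"ty": -0.035,"tz": 0,"yaw": 0,"gripper": 1},{"tx": -0.04,"ty": -0.035,"tz": 0,"yaw": 0,"gripper": 1},{"tx": -0.04,"ty": -0.035,"tz": 0,"yaw": 0,"gripper": 1}]'

```text
time_s: 1.1
ee_pos: [0.3823, 0.3672, 0.2252]
eef_rot: [0.176, -3.129, 0.012]
force: [0.5, 0.9, 0.1]
grip_width: -0.002
```

```bash
python3 st.py
```

```text
t 1.1 p [0.3823 0.3672 0.2252] bx,s -0.2103 0.3318 F [0.5 0.9 0.1] w -0.002389246384839373
tooly err deg -1.67 tilt [-0.007 -0.008 -1.   ]
```

Emit:
apply_moves --commands '[{"tx": -0.035,"ty": -0.035,"tz": 0,"yaw": 1.7,"gripper": 1},{"tx": -0.035,"ty": -0.035,"tz": 0,"yaw": 0,"gripper": 1},{"tx": -0.035,"ty": -0.035,"tz": 0,"yaw": 0,"gripper": 1},{"tx": -0.035,"ty": -0.035,"tz": 0,"yaw": 0,"gripper": 1},{"tx": -0.035,"ty": -0.035,"tz": 0,"yaw": 0,"gripper": 1},{"tx": -0.03,"ty": -0.03,"tz": 0.0,"yaw": 0,"gripper": 1},{"tx": 0,"ty": 0,"tz": 0,"yaw": 0,"gripper": 1}]'

```text
time_s: 1.98
ee_pos: [0.6119, 0.167, 0.2201]
eef_rot: [0.114, -3.126, 0.023]
force: [-0.4, -0.1, 0.2]
grip_width: -0.0
```

```bash
python3 st.py
```

```text
t 1.975 p [0.6119 0.167  0.2201] bx,s 0.0018 0.1132 F [-0.4 -0.1  0.2] w -7.267473178596906e-06
tooly err deg 0.58 tilt [-0.013 -0.015 -1.   ]
```

Emit:
apply_moves --commands '[{"tx": 0,"ty": 0.007,"tz": 0.04,"yaw": 0,"gripper": 1},{"tx": 0,"ty": 0,"tz": 0.037,"yaw": 0,"gripper": 1},{"tx": 0,"ty": 0,"tz": 0,"yaw": 0,"gripper": 1}]'

```text
time_s: 2.35
ee_pos: [0.6085, 0.1756, 0.1403]
eef_rot: [0.117, -3.123, 0.019]
force: [-0.3, -0.0, -0.2]
grip_width: 0.0
```

```bash
python3 st.py; python3 - <<'E'
from cell import r
import cv2,numpy as np
w=r.read_camera("wrist")["color"][...,::-1];s=r.read_camera("side")["color"][...,::-1][110:290,130:330]
s=cv2.resize(s,(427,384),interpolation=2)
cv2.imwrite("pics/a.png",cv2.resize(np.hstack([w,s]),(798,326),interpolation=3))
E
```

```text
t 2.35 p [0.6085 0.1756 0.1403] bx,s -0.0009 0.1221 F [-0.3 -0.  -0.2] w 0.0001280884156673901
tooly err deg 0.47 tilt [-0.016 -0.013 -1.   ]
```

View pics/a.png

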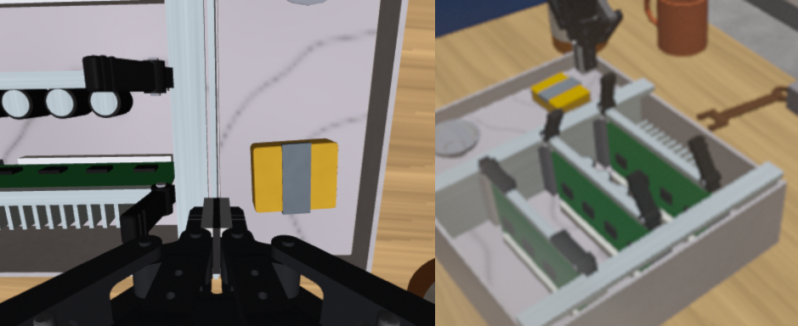

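Emit:
apply_moves --commands '[{"tx": 0,"ty": -0.012,"tz": 0,"yaw": 0,"gripper": 1},{"tx": 0,"ty": -0.012,"tz": 0,"yaw": 0,"gripper": 1},{"tx": 0,"ty": -0.012,"tz": 0,"yaw": 0,"gripper": 1},{"tx": 0,"ty": -0.012,"tz": 0,"yaw": 0,"gripper": 1},{"tx": 0,"ty": -0.008,"tz": 0,"yaw": 0,"gripper": 1}]'

```text
time_s: 3.08
ee_pos: [0.6184, 0.1222, 0.1508]
eef_rot: [-0.123, 3.138, -0.002]
force: [-0.6, 1.5, 0.8]
grip_width: -0.0
```

```bash
python3 st.py
```

```text
t 3.075 p [0.6184 0.1222 0.1508] bx,s 0.0046 0.0681 F [-0.6  1.5  0.8] w -6.285594082652441e-05
tooly err deg 0.27 tilt [ 0.001 -0.001 -1.   ]
```

Emit:
apply_moves --commands '[{"tx": 0.003,"ty": -0.008,"tz": 0.008,"yaw": 0,"gripper": 1},{"tx": 0.002,"ty": -0.005,"tz": 0.01,"yaw": 0,"gripper": 1},{"tx": 0,"ty": -0.003,"tz": 0.01,"yaw": 0,"gripper": 1}]'

```text
time_s: 3.45
ee_pos: [0.6189, 0.1011, 0.1246]
eef_rot: [-0.118, 3.128, -0.007]
force: [0.1, 0.7, 2.4]
grip_width: 0.001
```

```bash
python3 st.py
```

```text
t 3.45 p [0.6189 0.1011 0.1246] bx,s 0.0033 0.047 F [0.1 0.7 2.4] w 0.000988113431326576
tooly err deg 0.44 tilt [ 0.012 -0.004 -1.   ]
```

Emit:
apply_moves --commands '[{"tx": 0.002,"ty": 0.004,"tz": 0.006,"yaw": 0,"gripper": 1},{"tx": 0,"ty": 0,"tz": 0.006,"yaw": 0,"gripper": 1},{"tx": 0,"ty": 0,"tz": 0.005,"yaw": 0,"gripper": 1},{"tx": 0,"ty": 0,"tz": 0.004,"yaw": 0,"gripper": 1}]'

```text
time_s: 3.95
ee_pos: [0.6163, 0.1029, 0.111]
eef_rot: [-0.117, 3.127, -0.01]
force: [-7.0, -2.5, 22.2]
grip_width: 0.003
```

```bash
python3 st.py
```

```text
t 3.95 p [0.6163 0.1029 0.111 ] bx,s 0.0009 0.049 F [-7.  -2.5 22.2] w 0.0032205115834041047
tooly err deg 0.47 tilt [ 0.012 -0.006 -1.   ]
```

Emit:
apply_moves --commands '[{"tx": 0,"ty": 0,"tz": -0.05,"yaw": 0,"gripper": 1},{"tx": 0,"ty": 0,"tz": -0.05,"yaw": 0,"gripper": 1},{"tx": 0,"ty": -0.04,"tz": 0,"yaw": 0,"gripper": 1},{"tx": 0,"ty": -0.05,"tz": 0,"yaw": 0,"gripper": 1},{"tx": 0,"ty": -0.05,"tz": 0,"yaw": 0,"gripper": 1},{"tx": 0,"ty": -0.032,"tz": 0,"yaw": 0,"gripper": 1},{"tx": 0,"ty": 0,"tz": 0,"yaw": 0,"gripper": 1}]'

```text
time_s: 4.82
ee_pos: [0.6215, -0.0635, 0.2054]
eef_rot: [0.137, -3.128, -0.001]
force: [-0.3, 0.6, -0.9]
grip_width: -0.003
```

```bash
python3 st.py
```

```text
t 4.825 p [ 0.6215 -0.0635  0.2054] bx,s -0.0078 -0.1172 F [-0.3  0.6 -0.9] w -0.0029871825664246256
tooly err deg -0.24 tilt [-0.011 -0.    -1.   ]
```

Emit:
apply_moves --commands '[{"tx": -0.008,"ty": -0.004,"tz": 0.033,"yaw": 0,"gripper": 1},{"tx": 0,"ty": 0,"tz": 0.031,"yaw": 0,"gripper": 1},{"tx": 0,"ty": 0,"tz": 0,"yaw": 0,"gripper": 1}]'

```text
time_s: 5.2
ee_pos: [0.6274, -0.0591, 0.1368]
eef_rot: [0.147, -3.121, -0.012]
force: [-0.7, 0.1, -0.3]
grip_width: 0.001
```

```bash
python3 st.py; python3 - <<'E'
from cell import r
import cv2,numpy as np
w=r.read_camera("wrist")["color"][...,::-1];s=r.read_camera("side")["color"][...,::-1][110:290,130:330]
s=cv2.resize(s,(427,384),interpolation=2)
cv2.imwrite("pics/b.png",cv2.resize(np.hstack([w,s]),(798,326),interpolation=3))
E
```

```text
t 5.2 p [ 0.6274 -0.0591  0.1368] bx,s -0.0015 -0.1133 F [-0.7  0.1 -0.3] w 0.0014851822067262692
tooly err deg -0.61 tilt [-0.017  0.007 -1.   ]
```

View pics/b.png

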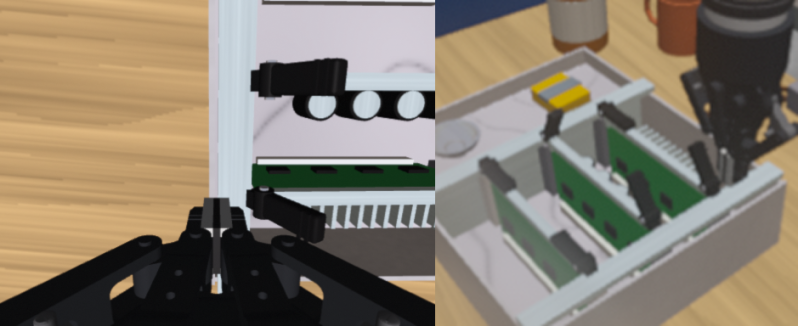

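Emit:
apply_moves --commands '[{"tx": 0,"ty": 0.012,"tz": 0,"yaw": 0,"gripper": 1},{"tx": 0,"ty": 0.012,"tz": 0,"yaw": 0,"gripper": 1},{"tx": 0,"ty": 0.012,"tz": 0,"yaw": 0,"gripper": 1},{"tx": 0,"ty": 0.01,"tz": 0,"yaw": 0,"gripper": 1}]'

```text
time_s: 5.8
ee_pos: [0.6281, -0.0122, 0.1453]
eef_rot: [0.148, -3.136, -0.005]
force: [-0.3, -4.3, 0.5]
grip_width: -0.001
```

```bash
python3 st.py
```

```text
t 5.8 p [ 0.6281 -0.0122  0.1453] bx,s 0.003 -0.0667 F [-0.3 -4.3  0.5] w -0.0009305944791454197
tooly err deg -0.63 tilt [-0.002  0.003 -1.   ]
```

Emit:
apply_moves --commands '[{"tx": 0.002,"ty": 0.01,"tz": 0.004,"yaw": 0,"gripper": 1},{"tx": 0.001,"ty": 0.006,"tz": 0.008,"yaw": 0,"gripper": 1},{"tx": 0,"ty": 0.001,"tz": 0.008,"yaw": 0,"gripper": 1}]'

```text
time_s: 6.18
ee_pos: [0.6249, 0.0082, 0.1269]
eef_rot: [-0.15, 3.134, 0.01]
force: [-0.6, 3.7, 5.8]
grip_width: -0.002
```

```bash
python3 st.py
```

```text
t 6.175 p [0.6249 0.0082 0.1269] bx,s 0.0015 -0.0461 F [-0.6  3.7  5.8] w -0.0018593920325143702
tooly err deg -0.7 tilt [ 0.003  0.006 -1.   ]
```

Emit:
apply_moves --commands '[{"tx": 0,"ty": -0.004,"tz": 0.006,"yaw": 0,"gripper": 1},{"tx": 0,"ty": 0,"tz": 0.006,"yaw": 0,"gripper": 1},{"tx": 0,"ty": 0,"tz": 0.005,"yaw": 0,"gripper": 1},{"tx": 0,"ty": 0,"tz": 0.004,"yaw": 0,"gripper": 1}]'

```text
time_s: 6.68
ee_pos: [0.625, 0.0145, 0.1056]
eef_rot: [-0.16, 3.134, 0.03]
force: [-1.4, 0.2, 10.0]
grip_width: -0.001
```

```bash
python3 st.py
```

```text
t 6.675 p [0.625  0.0145 0.1056] bx,s 0.0022 -0.0399 F [-1.4  0.2 10. ] w -0.0008143344784717814
tooly err deg -1.07 tilt [ 0.003  0.019 -1.   ]
```

Emit:
apply_moves --commands '[{"tx": 0,"ty": 0,"tz": -0.04,"yaw": 0,"gripper": 1},{"tx": 0,"ty": 0,"tz": -0.04,"yaw": 0,"gripper": 1},{"tx": 0,"ty": 0,"tz": 0,"yaw": 0,"gripper": 1}]'

```text
time_s: 7.05
ee_pos: [0.6232, 0.011, 0.1834]
eef_rot: [0.155, -3.135, -0.027]
force: [0.1, -0.4, -0.1]
grip_width: 0.002
```

```bash
python3 st.py; python3 - <<'E'
from cell import r
import cv2,numpy as np
w=r.read_camera("wrist")["color"][...,::-1];s=r.read_camera("side")["color"][...,::-1][110:290,130:330]
s=cv2.resize(s,(427,384),interpolation=2)
cv2.imwrite("pics/c.png",cv2.resize(np.hstack([w,s]),(798,326),interpolation=3))
E
```

```text
t 7.05 p [0.6232 0.011  0.1834] bx,s 0.0001 -0.0432 F [ 0.1 -0.4 -0.1] w 0.0018688558778205578
tooly err deg -0.9 tilt [-0.003  0.017 -1.   ]
```

View pics/c.png

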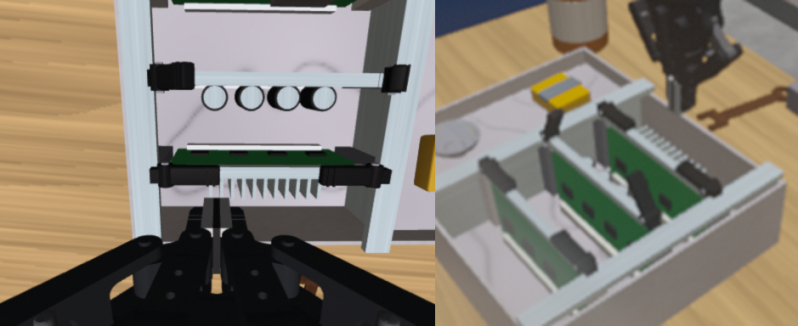

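Emit:
apply_moves --commands '[{"tx": 0,"ty": -0.013,"tz": 0.03,"yaw": 0,"gripper": 1},{"tx": 0,"ty": 0,"tz": 0.03,"yaw": 0,"gripper": 1},{"tx": 0,"ty": 0,"tz": 0.005,"yaw": 0,"gripper": 1}]'

```text
time_s: 7.52
ee_pos: [0.6186, -0.0003, 0.1079]
eef_rot: [0.154, -3.121, -0.03]
force: [0.6, 2.8, 6.3]
grip_width: -0.002
```

```bash
python3 st.py
```

```text
t 7.525 p [ 6.186e-01 -3.000e-04  1.079e-01] bx,s -0.0054 -0.054 F [0.6 2.8 6.3] w -0.0015476880602016696
tooly err deg -0.88 tilt [-0.018  0.018 -1.   ]
```

Emit:
apply_moves --commands '[{"tx": -0.004,"ty": 0,"tz": 0.004,"yaw": 0,"gripper": 1},{"tx": 0,"ty": 0,"tz": 0.005,"yaw": 0,"gripper": 1},{"tx": 0,"ty": 0,"tz": 0.004,"yaw": 0,"gripper": 1}]'

```text
time_s: 7.9
ee_pos: [0.6227, 0.0003, 0.1011]
eef_rot: [0.155, -3.121, -0.031]
force: [-4.8, 0.9, 15.3]
grip_width: 0.002
```

```bash
python3 st.py
```

```text
t 7.9 p [6.227e-01 3.000e-04 1.011e-01] bx,s -0.0012 -0.0538 F [-4.8  0.9 15.3] w 0.0016615618998224418
tooly err deg -0.92 tilt [-0.017  0.019 -1.   ]
```

Emit:
apply_moves --commands '[{"tx": 0,"ty": 0,"tz": -0.05,"yaw": 0,"gripper": 1},{"tx": 0,"ty": 0,"tz": -0.05,"yaw": 0,"gripper": 1},{"tx": -0.05,"ty": 0,"tz": -0.03,"yaw": 0,"gripper": 1},{"tx": -0.05,"ty": 0,"tz": 0,"yaw": 0,"gripper": 1},{"tx": 0,"ty": 0,"tz": 0,"yaw": 0,"gripper": 1}]'

```text
time_s: 8.52
ee_pos: [0.724, 0.0069, 0.2307]
eef_rot: [0.153, -3.114, -0.027]
force: [-0.7, -0.3, -0.9]
grip_width: -0.002
```

```bash
python3 st.py; python3 - <<'E'
from cell import r
import cv2,numpy as np
w=r.read_camera("wrist")["color"][...,::-1]
c=r.read_camera("side");np.savez("side1.npz",**c);s=c["color"][...,::-1]
c=r.read_camera("top");np.savez("top1.npz",**c);t=c["color"][...,::-1]
s=cv2.resize(s[145:275,140:300],(480,390),interpolation=2);t=cv2.resize(t[155:275,165:295],(0,0),fx=3,fy=3,interpolation=2)
w=cv2.resize(w,(390,292))
o=np.zeros((700,880,3),np.uint8);o[:390,:480]=s;o[:360,490:880]=t;o[400:692,:390]=w
cv2.imwrite("pics/d.png",cv2.resize(np.clip(o*1.3,0,255).astype(np.uint8),(748,595)))
E
```

```text
t 8.525 p [0.724  0.0069 0.2307] bx,s 0.1002 -0.0556 F [-0.7 -0.3 -0.9] w -0.0015424877738784192
tooly err deg -0.87 tilt [-0.024  0.016 -1.   ]
```

View pics/d.png

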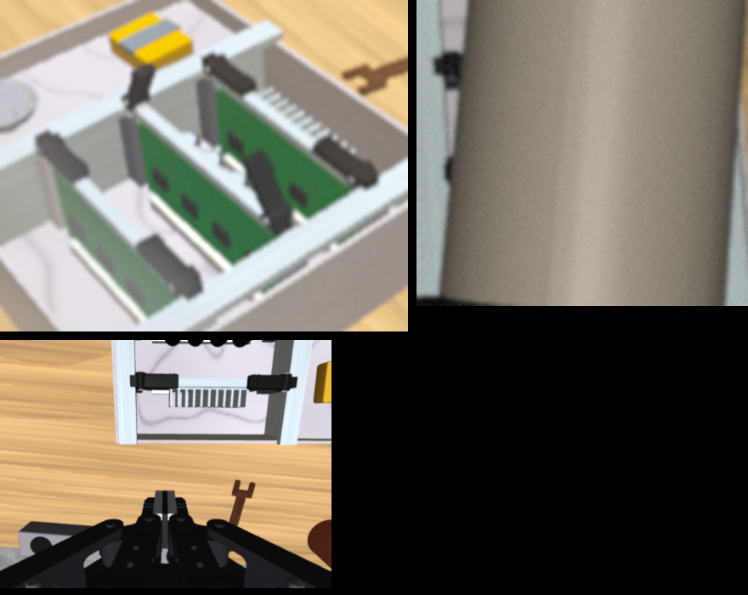

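Emit:
apply_moves --commands '[{"tx": 0.04,"ty": 0.04,"tz": 0,"yaw": 0.9,"gripper": 1},{"tx": 0.04,"ty": 0.04,"tz": 0,"yaw": 0,"gripper": 1},{"tx": 0.02,"ty": 0.03,"tz": 0.04,"yaw": 0,"gripper": 1},{"tx": 0,"ty": 0,"tz": 0.045,"yaw": 0,"gripper": 1},{"tx": 0,"ty": 0,"tz": 0,"yaw": 0,"gripper": 1}]'

```text
time_s: 9.3
ee_pos: [0.6026, 0.1097, 0.1584]
eef_rot: [0.124, -3.125, -0.032]
force: [0.2, 0.4, 0.4]
grip_width: 0.004
```

```bash
python3 st.py
```

```text
t 9.3 p [0.6026 0.1097 0.1584] bx,s -0.0122 0.0569 F [0.2 0.4 0.4] w 0.0035908071279698484
tooly err deg 0.21 tilt [-0.015  0.02  -1.   ]
```

Emit:
apply_moves --commands '[{"tx": -0.013,"ty": -0.002,"tz": 0.02,"yaw": 0,"gripper": 1},{"tx": 0,"ty": 0,"tz": 0.015,"yaw": 0,"gripper": 1},{"tx": 0,"ty": 0,"tz": 0.005,"yaw": 0,"gripper": 1},{"tx": 0,"ty": 0,"tz": 0.004,"yaw": 0,"gripper": 1},{"tx": 0,"ty": 0,"tz": 0.004,"yaw": 0,"gripper": 1}]'

```text
time_s: 9.93
ee_pos: [0.6191, 0.1083, 0.1194]
eef_rot: [-0.121, 3.138, 0.036]
force: [-0.6, -1.1, 0.5]
grip_width: 0.002
```

```bash
python3 st.py
```

```text
t 9.925 p [0.6191 0.1083 0.1194] bx,s 0.0041 0.0541 F [-0.6 -1.1  0.5] w 0.0015124566029088965
tooly err deg 0.36 tilt [ 0.     0.023 -1.   ]
```

Emit:
apply_moves --commands '[{"tx": 0.003,"ty": 0,"tz": 0.005,"yaw": 0,"gripper": 1},{"tx": 0,"ty": 0,"tz": 0.005,"yaw": 0,"gripper": 1},{"tx": 0,"ty": 0,"tz": 0.005,"yaw": 0,"gripper": 1}]'

```text
time_s: 10.3
ee_pos: [0.6164, 0.1082, 0.1111]
eef_rot: [-0.121, 3.136, 0.038]
force: [-9.9, -2.7, 27.2]
grip_width: -0.0
```

```bash
python3 st.py
```

```text
t 10.3 p [0.6164 0.1082 0.1111] bx,s 0.0014 0.0542 F [-9.9 -2.7 27.2] w -7.022036185459406e-05
tooly err deg 0.34 tilt [ 0.003  0.025 -1.   ]
```

Emit:
apply_moves --commands '[{"tx": 0,"ty": 0,"tz": -0.05,"yaw": 0,"gripper": 1},{"tx": 0,"ty": -0.04,"tz": -0.04,"yaw": 0,"gripper": 1},{"tx": -0.04,"ty": -0.04,"tz": 0,"yaw": 0,"gripper": 1},{"tx": -0.02,"ty": -0.02,"tz": 0,"yaw": 0,"gripper": 1},{"tx": 0,"ty": 0,"tz": 0,"yaw": 0,"gripper": 1}]'

```text
time_s: 10.92
ee_pos: [0.685, 0.0107, 0.2028]
eef_rot: [-0.128, 3.133, 0.039]
force: [-0.0, 0.8, -0.3]
grip_width: -0.005
```

```bash
python3 st.py; python3 - <<'E'
from cell import r
import cv2,numpy as np
from scipy.spatial.transform import Rotation as R
s=r.get_state();c=r.read_camera("wrist")
T=np.eye(4);T[:3,:3]=R.from_rotvec(s["eef_rot"]).as_matrix();T[:3,3]=s["ee_pos"]
c["cam_to_world"]=T@c["hand_eye"];c.pop("hand_eye");np.savez("w1.npz",**c)
c2=r.read_camera("side");np.savez("side2.npz",**c2)
a=c["color"][...,::-1][:,:];b=c2["color"][...,::-1][160:240,205:305]
o=np.zeros((590,790,3),np.uint8);o[:288,:384]=cv2.resize(a,(384,288));b=cv2.resize(b,(625,500),interpolation=2)
cv2.imwrite("pics/e_w.png",a);o=np.zeros((590,790,3),np.uint8)
k=cv2.resize(a[40:200],(790,247)) if 0 else a[:,:]
cv2.imwrite("pics/e.png",np.vstack([cv2.resize(a,(400,300)),cv2.resize(b,(400,300))]))
cv2.imwrite("pics/e_s.png",b)
E
```

```text
t 10.925 p [0.685  0.0107 0.2028] bx,s 0.0616 -0.0485 F [-0.   0.8 -0.3] w -0.005195406716072356
tooly err deg 0.07 tilt [ 0.005  0.025 -1.   ]
```

View pics/e_w.png

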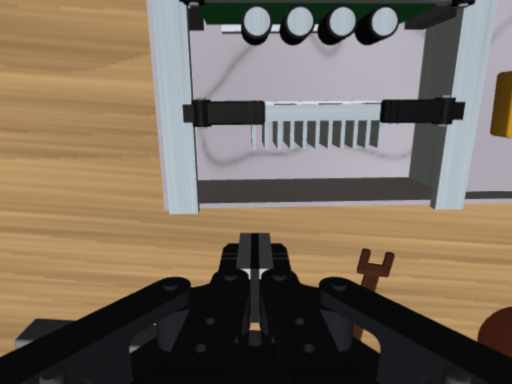

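View pics/e_s.png

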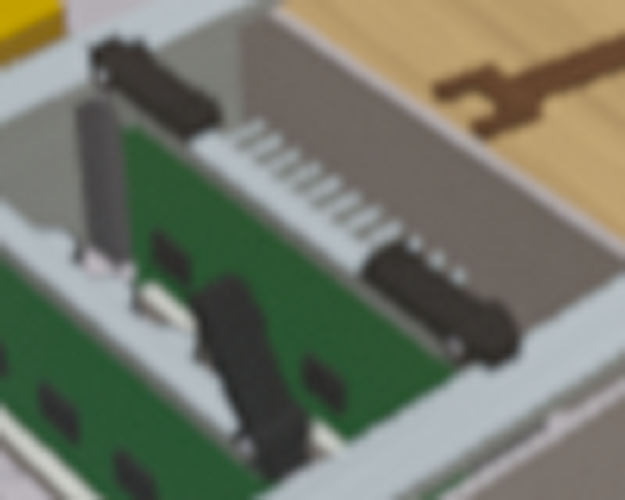

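```bash
python3 - <<'E'
from h import *
w=np.load("w1.npz");s=np.load("side2.npz")
S=lambda x,y:(205+x/6.25-.4,160+y/6.25-.4)
by=np.array([-.083,.9965,0]);bx=np.array([.9965,.083,0])
for n,a,b in(("inL",(382,111),(205,122)),("inR",(265,112),(378,262)),("outL",(450,110),(118,55)),("outR",(200,113),(500,330))):
    v,e=tri(w,a,s,S(*b));z=onz(w,a,.1125);f=lambda q:((q-[.6195,.054,0])@np.c_[bx,by]).round(4)
    print(n,v.round(4),round(e,4),f(v),"plane",z.round(4),f(z))
E
```

```text
inL [0.6176 0.0976 0.1081] 0.0024 [0.0017 0.0436] plane [0.6185 0.0949 0.1125] [0.0024 0.0408]
inR [0.6253 0.016  0.1037] 0.0012 [ 0.0027 -0.0383] plane [0.6256 0.0152 0.1125] [ 0.0028 -0.0392]
outL [0.6135 0.1451 0.1081] 0.0012 [0.0015 0.0913] plane [0.6139 0.1419 0.1125] [0.0017 0.088 ]
outR [ 0.6315 -0.0303  0.1074] 0.0037 [ 0.005 -0.085] plane [ 0.6298 -0.0286  0.1125] [ 0.0034 -0.0831]
```

Emit:
apply_moves --commands '[{"tx": 0.035,"ty": -0.005,"tz": 0,"yaw": 0,"gripper": 1},{"tx": 0.023,"ty": -0.005,"tz": 0,"yaw": 0,"gripper": 1},{"tx": 0,"ty": 0,"tz": 0.04,"yaw": 0,"gripper": 1},{"tx": 0,"ty": 0,"tz": 0.03,"yaw": 0,"gripper": 1},{"tx": 0,"ty": 0,"tz": 0,"yaw": 0,"gripper": 1}]'

```text
time_s: 11.65
ee_pos: [0.6197, 0.013, 0.1302]
eef_rot: [-0.156, 3.137, 0.057]
force: [-0.2, -0.1, 0.6]
grip_width: 0.003
```

```bash
python3 st.py
```

```text
t 11.65 p [0.6197 0.013  0.1302] bx,s -0.0033 -0.0409 F [-0.2 -0.1  0.6] w 0.003286913257886923
tooly err deg -0.95 tilt [-0.002  0.036 -0.999]
```

Emit:
apply_moves --commands '[{"tx": -0.006,"ty": -0.018,"tz": 0,"yaw": 0.9,"gripper": 1},{"tx": 0,"ty": 0,"tz": 0.008,"yaw": 0,"gripper": 1},{"tx": 0,"ty": 0,"tz": 0.005,"yaw": 0,"gripper": 1},{"tx": 0,"ty": 0,"tz": 0,"yaw": 0,"gripper": 1}]'

```text
time_s: 12.15
ee_pos: [0.6301, -0.0042, 0.1197]
eef_rot: [-0.132, 3.132, 0.057]
force: [-0.9, 0.4, 0.5]
grip_width: -0.001
```

```bash
python3 st.py
```

```text
t 12.15 p [ 0.6301 -0.0042  0.1197] bx,s 0.0058 -0.0588 F [-0.9  0.4  0.5] w -0.0009510954120574941
tooly err deg -0.08 tilt [ 0.005  0.036 -0.999]
```

Emit:
apply_moves --commands '[{"tx": 0.002,"ty": 0,"tz": 0.005,"yaw": 0,"gripper": 1},{"tx": 0,"ty": 0,"tz": 0.004,"yaw": 0,"gripper": 1}]'

```text
time_s: 12.4
ee_pos: [0.6285, -0.0037, 0.1109]
eef_rot: [-0.133, 3.131, 0.057]
force: [-0.3, 0.2, 0.9]
grip_width: -0.001
```

Emit:
apply_moves --commands '[{"tx": 0,"ty": 0,"tz": 0.004,"yaw": 0,"gripper": 1},{"tx": 0,"ty": 0,"tz": 0.004,"yaw": 0,"gripper": 1}]'

```text
time_s: 12.65
ee_pos: [0.6297, -0.0036, 0.1048]
eef_rot: [-0.133, 3.127, 0.056]
force: [-2.0, -0.2, 8.5]
grip_width: -0.001
```

Emit:
apply_moves --commands '[{"tx": 0,"ty": 0,"tz": 0.004,"yaw": 0,"gripper": 1}]'

```text
time_s: 12.78
ee_pos: [0.6308, -0.0035, 0.103]
eef_rot: [-0.133, 3.125, 0.057]
force: [-3.8, -1.2, 11.1]
grip_width: 0.003
```

Emit:
apply_moves --commands '[{"tx": 0,"ty": 0,"tz": -0.05,"yaw": 0,"gripper": 1},{"tx": 0,"ty": 0,"tz": -0.05,"yaw": 0,"gripper": 1},{"tx": 0,"ty": 0.02,"tz": -0.05,"yaw": 0,"gripper": 1},{"tx": -0.03,"ty": 0.03,"tz": 0,"yaw": 0,"gripper": 1},{"tx": 0,"ty": 0,"tz": 0,"yaw": 0,"gripper": 1},{"tx": 0,"ty": 0,"tz": 0,"yaw": 0,"gripper": 1}]'

```text
time_s: 13.52
ee_pos: [0.6548, 0.0438, 0.2581]
eef_rot: [-0.13, 3.126, 0.057]
force: [-0.7, -0.9, -0.0]
grip_width: -0.001
```

```bash
python3 st.py; python3 - <<'E'
from cell import r
import cv2,numpy as np
c2=r.read_camera("side")["color"][...,::-1]
a=cv2.imread("pics/side0.png")
f=lambda i:cv2.resize(i[150:250,175:305],(520,400),interpolation=2)[:,:]
w=r.read_camera("wrist")["color"][...,::-1]
o=np.hstack([cv2.resize(f(a),(390,300)),cv2.resize(f(c2),(390,300))])
cv2.imwrite("pics/f.png",np.vstack([o,cv2.copyMakeBorder(cv2.resize(w,(380,285)),0,0,0,400,0)]))
# caps board stability: shift of the caps-board patch between first and last side view
g=lambda i:cv2.cvtColor(i,6)[170:238,184:258].astype(np.float32)
print(cv2.phaseCorrelate(g(a)[:,:50],g(c2)[:,:50],cv2.createHanningWindow((50,68),5)))
E
```

```text
t 13.525 p [0.6548 0.0438 0.2581] bx,s 0.0343 -0.0131 F [-0.7 -0.9 -0. ] w -0.0008116313280217215
tooly err deg -0.02 tilt [ 0.011  0.037 -0.999]
((-0.04920806314609649, 0.18482141272087205), 0.9309710725148519)
```

View pics/f.png

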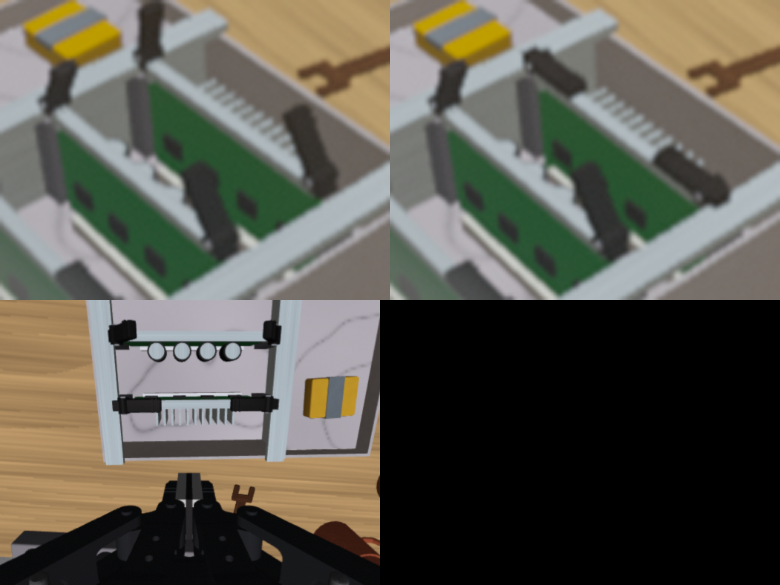

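```bash
python3 -c "
from cell import r
r.job_done()"
```

```text
the job is handed in; nothing more can be done
```

I swung both levers of the heat-sink board inward and pressed them down with the shut fingertips. I then lifted clear and handed the job in at about 13.5 s.

**Levers:** In the last side and wrist pictures, both lie flat along the top edge.

**Board height:** I did not measure this cleanly, but all readings put the board down.
- **Left lever:** it stopped hard at a tool height of 111 mm, twice, at 22–27 N. A fully seated lever top should be at about 112.5 mm.
- **Right lever:** it gave lower readings and felt softer, about 101–106 mm at 6–15 N. I did not explain the difference; the right end may sit slightly low.
- **Camera check:** triangulating the lever ends gave 104–108 mm, with a few millimetres of noise.

**Capacitor board:** I did not touch it knowingly. Its patch in the side view moved about 0.2 px from the first picture to the last, well under 1 mm.

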